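# Find the bearing case with the stiff hinge

## Robot

A 6-joint arm with a two-finger parallel gripper is mounted at the origin on the work surface. World frame = base frame: x ahead of the robot, y to its left, z up, the work surface at z = 0. Lengths are in m, angles in rad, forces in N, time in s.
With the tool pointing down it reaches from about 0.35 to 0.725 m from the base axis. Payload 6 kg.
Tool frame: the origin (TCP) lies midway between the tips of the shut fingers; the grasp point (between the pads) lies 19 mm behind it; z points along the fingers, y is the direction in which the jaws open and shut (so a half turn about z gives the same grasp; the last joint's range is limited). The gripper opens to 85 mm and grips with 20 to 120 N. Pads are 22 mm wide; open, the fingers measure 114 mm over their backs; the gripper's body (76 mm by 85 mm) begins 54 mm behind the grasp point. The pads swing forward as they close: fully open they stand 13 mm farther back than shut.
Start: joints at [-0.957, 0.04, 0.085, 0, -1.615, -0.334], TCP at [0.166, -0.577, 0.231] pointing down, gripper open.
Joint ranges: [-2.56, 2.56], [-1.29, 2.01], [-1.08, 1.49], [-3.29, 1.98], [-2.81, -0.18], [-2.99, 2.99]. Speed limits (rad/s): [2.57, 2.57, 3.01, 3.14, 3.14, 3.14].

## Interface

Orientations are given as a unit quaternion [w, x, y, z].
In Python, from plant import robot gives the robot as it stands. The module is installed in compiled form; this text tells all that it offers.
- The arm moves only by the tool arm_command, never from a script. Its argument "steps" is text: rows parted by semicolons, each of 6 numbers parted by spaces: the shift along the tool's x, y, z in units of 0.4 m (1.0 is 0.4 m), then the turn, a rotation vector about the tool's x, y, z in units of 90 degrees (1.0 is 90 degrees). In form: tx ty tz ax ay az; .... A call has 1 to 5 rows; each row is the pose to reach, as a shift and turn from the pose commanded when the call began, along the tool's axes at that moment; what a row does not reach only later rows make up. A row lasts 1/8 s, in which the tool goes at most 62.5 mm and 10.7 degrees, less where a joint would pass 70% of its speed; a pose out of reach is approached as far as the arm can. A call with a number of a shift or a turn outside -1 to 1 is refused whole. A call with a gripper value outside its range is refused whole. "hand" is the closure in counts, from 0 (fully open) to 255 (shut), set as the call begins (left out, the last holds). The fingers move at their own pace and stop on an object; "newtons" is the grip in N (left out, the last holds). Time passes only in rows, so rows that repeat a pose let the fingers close. It gives the time, the measured TCP pose, the force and the opening at its end, in the units of the state.
- robot.get_state(): the state, without advancing time (a new reading comes with each control period).
- robot.camera(name): name is "scene" or "side" or "wrist"; returns a dict with "color" (400x640x3 uint8, blue, green, red), "fx", "fy", "cx", "cy" (pixels), "R" (3x3) and "t" (3): a world point X has camera coordinates R X + t; the wrist camera has in their place "T_tool_cam" (4x4, takes a point from camera to tool coordinates, whose origin is the TCP and whose axes are the flange's). Camera axes: x right, y down, z forward; pixel columns grow to the right and rows downward; lengths in m; the calibration is good to about 2 mm. The wrist camera is an equidistant fisheye: a pixel r from the principal point sees the ray r / f radians off the axis. A picture is of the moment at which its call begins: read the wrist's pose just before it. There is no depth.
- robot.hand_in(): hands the job in, once; it reports no verdict.
Trained networks look in the newest picture that a camera, given by its name, has taken for a name from the list of things; names that differ only in an ending like _2 or _b are one class to them, and where a whole thing is asked for, a point or a joint stands for the part that bears it (a point fixed in the world has none). Each returns a list of dicts, best first, with "conf" (0 to 1); they miss things now and then, are a little off and sometimes report something else, mostly with a low value. They report only what shows in the picture. A call takes as long as a camera call. They do not tell look-alikes from the thing itself.
- robot.boxes_of(name, camera): "at" ([row, column] in pixels, amid what is visible of it).
The state is a dict: "t": time; "qpos": joint angles; "joint_velocities": joint speeds; "joint_torque": joint torques, N m; "eef_pos": TCP position; "eef_rot": TCP orientation; "ft_force": force on the tool from outside, world axes, zero at the start; "torque": the same for the moment, N m; "grip_width": opening from 0.0 (shut) to 1.0 (fully open).
Only numpy, scipy, OpenCV 4.12 (cv2) and the standard library are available. Lean on these libraries where they do the work, as an engineer would, in place of code of your own. Each camera call takes 0.05 s, during which the arm holds its last target.

## Task

Check the hinges of the two metal bearing cases on the counter: first on the case to the robot's left, then on the one to its right, lift the lid by its ball knob to about half open and let go. A good lid drops shut by itself, the stiff one stays up. Shut the stiff case, put it flat in the black reject tray, and leave the good case where it stands, shut.

Things in the scene. Friction and masses are not known exactly. Their poses are not given: they have to be found in the camera images.
- case_a_mid (a point): one of two look-alike metal cases, loose on the counter: box 90 (its x) x 60 (its y) x 30 mm high, lid 6 mm thick and 57 wide on top, about 0.5 kg. This point: centre of the box, 15 mm above its underside. Its x axis points from the front (knob end) to the hinge, which runs along its y at the rear top edge, 45 mm behind the centre; z up. Either may be the stiff one: lift the lid to tell.
- case_a_knob (a point): centre of the 18 mm ball knob on the lid of the case with the point case_a_mid; with the lid shut it is 38 mm in front of the case's centre (towards -x of the case) and 52.5 mm above its underside, 16 mm above the lid's top on an 8 mm stem. It swings about the hinge on a radius of 86 mm.
- case_a_lid (a joint): lid angle of the case with the point case_a_mid, rad: 0 shut, growing to 1.3 as the knob end swings up. A free lid drops shut within half a second when let go; a stiff one stays at the angle where it is left, and takes about 1.3 N at the knob to move up or about 0.7 N to push down.
- case_b_mid (a point): one of two look-alike metal cases, loose on the counter: box 90 (its x) x 60 (its y) x 30 mm high, lid 6 mm thick and 57 wide on top, about 0.5 kg. This point: centre of the box, 15 mm above its underside. Its x axis points from the front (knob end) to the hinge, which runs along its y at the rear top edge, 45 mm behind the centre; z up. Either may be the stiff one: lift the lid to tell.
- case_b_knob (a point): centre of the 18 mm ball knob on the lid of the case with the point case_b_mid; with the lid shut it is 38 mm in front of the case's centre (towards -x of the case) and 52.5 mm above its underside, 16 mm above the lid's top on an 8 mm stem. It swings about the hinge on a radius of 86 mm.
- case_b_lid (a joint): lid angle of the case with the point case_b_mid, rad: 0 shut, growing to 1.3 as the knob end swings up. A free lid drops shut within half a second when let go; a stiff one stays at the angle where it is left, and takes about 1.3 N at the knob to move up or about 0.7 N to push down.
- tray_in (a point): black plastic reject tray, fixed, 190 by 190 mm outside, walls 5 mm thick and 18 mm high; this point is the centre of its inner floor, 5 mm above the counter; its x and y run along its sides
Not all that is in view belongs to the job. Leave any red or turquoise look-alike of the part that bears case_b_mid alone.

How it is judged:
On the way, in this order (a step that is already met when the one before it is completed fails the run):
1. the lid of the case on the robot's left is opened at least 23 degrees (((y of case_a_mid in the frame of case_b_mid above 0 m and value of joint case_a_lid above 0.4 rad) or (y of case_a_mid in the frame of case_b_mid below 0 m and value of joint case_b_lid above 0.4 rad))), for 0.1 s.
2. then the lid of the case on the robot's right is opened at least 23 degrees (((y of case_a_mid in the frame of case_b_mid below 0 m and value of joint case_a_lid above 0.4 rad) or (y of case_a_mid in the frame of case_b_mid above 0 m and value of joint case_b_lid above 0.4 rad))), for 0.1 s.
At the end, for the whole second after the job is handed in: The case whose lid stays up lies flat (within 7 degrees) on the floor of the reject tray with its lid shut (within 7 degrees); the other case stands upright within 40 mm of where it was, its lid shut (x of case_b_mid in the frame of tray_in between -0.06 and 0.06 m and y of case_b_mid in the frame of tray_in between -0.07 and 0.07 m and z of case_b_mid in the frame of tray_in between 0.008 and 0.022 m and angle between each of case_b_mid, case_a_mid's own z axis and vertical below 0.12 rad and value of joint each of case_b_lid, case_a_lid below 0.12 rad and distance of case_a_mid from where it was at the start of the episode below 0.04 m); the robot touches nothing.
It fails at once if a case is tipped by more than 40 degrees (angle between any of case_a_mid, case_b_mid's own z axis and vertical above 0.7 rad).
It also fails if it takes over 64 s, if anything falls off the work surface, if the arm or the gripper's body presses on something with over 40 N, if the wrist force passes 120 N, or if a joint passes its speed limit or range.

## Working session

There is one attempt and no reset: what is moved stays moved. The work goes in short steps, Python scripts to look and compute and a tool call to move; the robot and the scene stay as the last step left them, time stands still between calls to the robot, and variables do not carry over. Pictures are saved under pics/ and viewed, and the job is handed in when it is done.

Besides the shell and the picture viewer there is one more tool, called after "Request:" as name(argument=value, ...), one argument or row to a line, values as JSON. arm_command: Moves the arm, as the interface text tells. Shifts and turns lie within -1 to 1; 1 stands for 0.4 m of shift or 90 degrees of turn. Its arguments: {"type":"object","properties":{"steps":{"type":"string"},"hand":{"type":"number"},"newtons":{"type":"number"}},"required":["steps"]}

```bash
mkdir -p pics; python3 - <<'E'
from plant import robot
import cv2
s=robot.get_state(); print({k:s[k] for k in ('t','eef_pos','eef_rot','grip_width','ft_force')})
for n in ("scene","side"):
    c=robot.camera(n); cv2.imwrite(f"pics/{n}0.png",c["color"])
    print(n,c["fx"],c["cx"],c["cy"],c["R"],c["t"])
    for th in ("case_a_mid","case_a_knob","tray_in"):
        print(th,[(d["at"],round(d["conf"],2)) for d in robot.boxes_of(th,n)])
E
```

```text
{'t': 0.0, 'eef_pos': array([ 0.16568824, -0.5763204 ,  0.23027218]), 'eef_rot': array([-1.79279452e-04, -1.39466994e-01,  9.90226313e-01,  8.80358699e-04]), 'grip_width': 1.0000220171801637, 'ft_force': array([-0.54926904,  0.90722517, -0.40783217])}
scene 488.3175021330445 318.88181354670246 207.57441595005378 [[-0.43878432  0.89842659 -0.01726214]
 [ 0.65248191  0.30534092 -0.69356635]
 [-0.61784761 -0.31558927 -0.7201859 ]] [ 0.19643932 -0.34602502  1.45375443]
case_a_mid [([203.9, 296.0], 0.79)]
case_a_knob []
tray_in [([173.1, 199.0], 0.8)]
side 437.3813735872969 316.6220317522634 194.35674783450833 [[-0.99615842 -0.08683793 -0.01129536]
 [-0.05136203  0.68386548 -0.72779801]
 [ 0.07092498 -0.72442196 -0.68569853]] [0.57218798 0.06210282 0.94538081]
case_a_mid [([200.3, 337.0], 0.58)]
case_a_knob [([197.0, 334.1], 0.74), ([311.6, 313.0], 0.74)]
tray_in [([136.9, 344.1], 0.61), ([196.8, 337.1], 0.18)]
```

View pics/scene0.png

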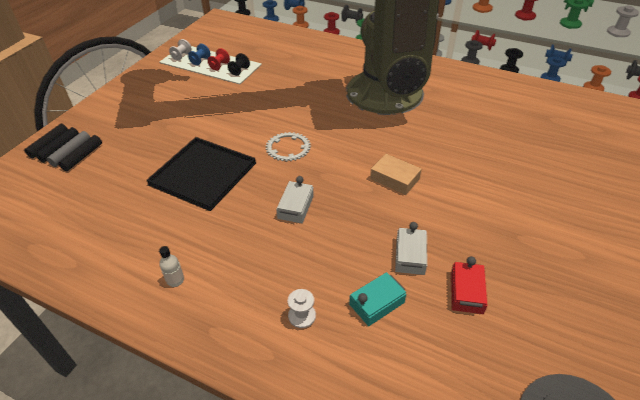

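View pics/side0.png

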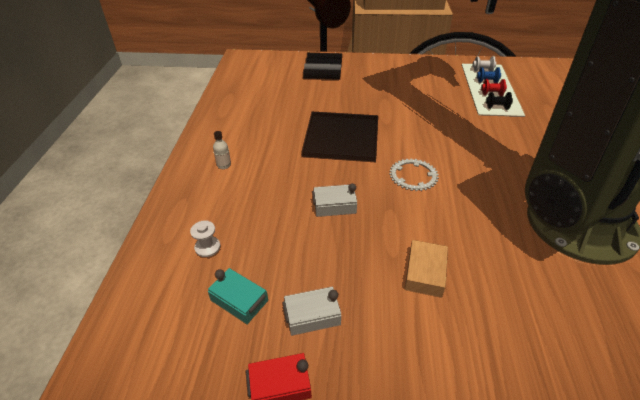

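The silver cases are at scene (203,296), which is the robot's right, and (250,411), its left. The red case at (287,468) and the turquoise one at (298,378) are look-alikes to leave alone. The tray is the black square at (173,202). I'll confirm these in enlarged crops.

```bash
python3 - <<'E'
import cv2,numpy as np
a=cv2.imread("pics/scene0.png");b=cv2.imread("pics/side0.png")
def cr(im,r,c,h=32,w=40,k=10): return cv2.resize(im[r-h:r+h,c-w:c+w],None,fx=k/2,fy=k/2,interpolation=cv2.INTER_CUBIC)
top=np.hstack([cr(a,200,296,30,40),cr(a,250,411,30,40)])
bot=np.hstack([cr(b,200,336,30,40),cr(b,310,313,30,40)])
cv2.imwrite("pics/crop0.png",np.vstack([top,bot]))
E
```

```text
(no output)
```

View pics/crop0.png

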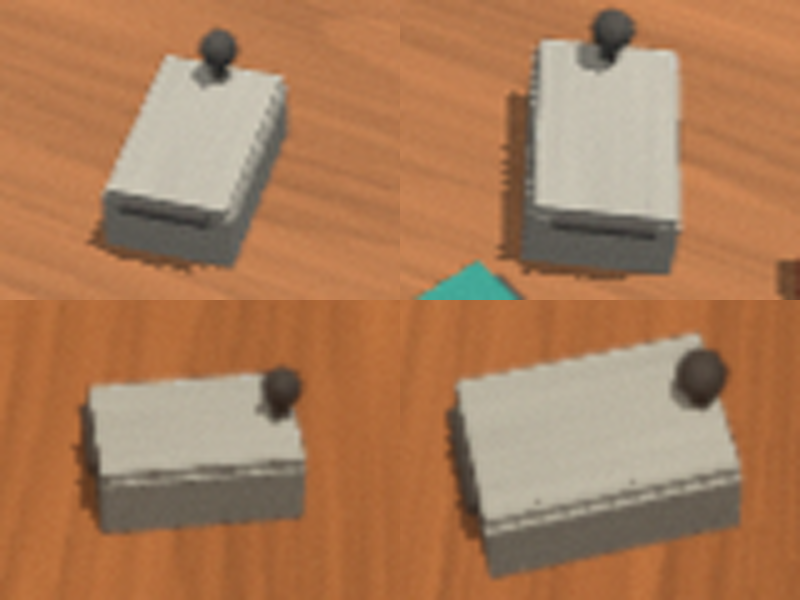

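```bash
cat > h.py <<'E'
import numpy as np
from scipy.optimize import least_squares
from scipy.spatial.transform import Rotation as Rn
C={"scene":(488.3175,318.8818,207.5744,np.array([[-0.43878432,0.89842659,-0.01726214],[0.65248191,0.30534092,-0.69356635],[-0.61784761,-0.31558927,-0.7201859]]),np.array([0.19643932,-0.34602502,1.45375443])),
"side":(437.38137,316.62203,194.35675,np.array([[-0.99615842,-0.08683793,-0.01129536],[-0.05136203,0.68386548,-0.72779801],[0.07092498,-0.72442196,-0.68569853]]),np.array([0.57218798,0.06210282,0.94538081]))}
def proj(n,X):
    f,cx,cy,R,t=C[n]; p=np.atleast_2d(X)@R.T+t
    return np.c_[f*p[:,0]/p[:,2]+cx,f*p[:,1]/p[:,2]+cy]
def fit(obs,x0):  # obs: {cam:(local pts, px)}
    def w(v,L):
        c,s=np.cos(v[2]),np.sin(v[2]); return np.c_[v[0]+c*L[:,0]-s*L[:,1],v[1]+s*L[:,0]+c*L[:,1],L[:,2]]
    f=lambda v:np.concatenate([(proj(n,w(v,np.array(L)))-np.array(P)).ravel() for n,(L,P) in obs.items()])
    r=least_squares(f,x0,loss="soft_l1"); return r.x,np.abs(r.fun).max(),f(r.x).round(1)
E
python3 - <<'E'
from h import *
K=[-.038,0,.0525];A=[-.045,-.0285,.0365];B=[-.045,.0285,.0365];D=[.045,-.0285,.0365];E=[.045,.0285,.0365]
o=lambda P,r,c:[(c-.4+x/5,r-.4+y/5) for x,y in P]
R={"scene":([K,A,B,D,E],o([(217,48),(168,57),(286,76),(107,190),(228,213)],170,256)),
"side":([K,D,E,B],o([(282,87),(90,86),(100,175),(303,160)],170,296))}
L={"scene":([K,A,B,D,E],o([(211,29),(140,41),(278,53),(137,207),(279,222)],220,371)),
"side":([K,A,D,E,B],o([(302,78),(298,36),(58,81),(85,225),(340,170)],280,273))}
for n,ob in (("R",R),("L",L)): print(n,*fit(ob,[.5,0,0]))
q=.095;z=.018
T={"scene":([[-q,-q,z],[-q,q,z],[q,q,z],[q,-q,z]],[(196,138),(255,160),(209,206),(149,180)]),
"side":([[q,-q,z],[-q,-q,z],[-q,q,z],[q,q,z]],[(313,113),(379,115),(377,158),(304,155)])}
print("T",*fit(T,[.5,-.4,0]))
E
```

```text
R [ 0.53584998 -0.01515532  0.18831827] 1.0015285903226072 [ 1.   0.4  0.2 -0.4  0.2 -0.1  0.  -0.   0.6  0.  -0.4 -0.4 -0.7 -0.5
 -0.2 -0.7  0.4 -1. ]
L [0.55949045 0.26980855 0.31389672] 1.5857673989310683 [ 1.6  0.4  1.2 -0.6  1.  -0.5  0.6 -0.1  1.4 -0.2 -0.3 -0.9  0.1 -1.3
 -0.9 -0.4 -0.5 -1.2  0.  -1.1]
T [ 0.53004283 -0.27328584 -0.03896086] 3.1354324915373297 [ 1.4 -1.8  2.7 -2.5  2.8 -0.1 -0.9 -0.2 -1.5 -1.9 -0.4  0.1 -0.2 -0.9
 -2.5 -3.1]
```

```bash
cat >> h.py <<'E'
def rel(target,yaw=None,pitch=0.0):
    """steps from present pose to target; yaw: heading (rad) of the case x axis, tool x points opposite, y = case y; pitch about case y"""
    from plant import robot
    s=robot.get_state(); p=np.array(s["eef_pos"]); q=s["eef_rot"]; R=Rn.from_quat([q[1],q[2],q[3],q[0]]).as_matrix()
    d=R.T@(np.array(target)-p)/0.4
    a=np.zeros(3)
    if yaw is not None:
        c,sn=np.cos(yaw),np.sin(yaw)
        Rt=Rn.from_euler("z",yaw).as_matrix()@Rn.from_euler("y",pitch).as_matrix()@np.diag([-1,1,-1.])
        a=Rn.from_matrix(R.T@Rt).as_rotvec()/(np.pi/2)
    print("t",round(s["t"],2),"p",p.round(4),"F",np.round(s["ft_force"],1),"w",round(s["grip_width"],3),"rel",d.round(4),a.round(4)); return d,a
E
python3 - <<'E'
from h import *
rel([.166+.3*.39,-.577+.3*.92,.23],.31)
rel([.5234,.2581,.15],.31)
E
```

```text
t 0.4 p [ 0.1657 -0.5766  0.2311] F [-0.7 -0.4 -0.3] w 1.005 rel [-0.4721  0.5812  0.003 ] [ 0.0002 -0.     -0.0192]
t 0.4 p [ 0.1657 -0.5766  0.2311] F [-0.7 -0.4 -0.3] w 1.005 rel [-1.4358  1.7586  0.2033] [ 0.0002 -0.     -0.0192]
```

Request:
arm_command(
  steps="-0.1 0.12 0 0 0 0; -0.2 0.24 0 0 0 0; -0.3 0.36 0 0 0 0; -0.4 0.48 0 0 0 -0.02; -0.5 0.58 0 0 0 -0.02",
)

```text
t: 1.02
eef_pos: [0.2942, -0.2967, 0.2317]
eef_rot: [0.001, -0.155, 0.988, -0.0]
ft_force: [1.5, -0.5, 0.4]
grip_width: 1.006
```

```bash
python3 - <<'E'
from h import *
from plant import robot
import cv2
s=robot.get_state();c=robot.camera("wrist");cv2.imwrite("pics/w1.png",c["color"])
print(c["fx"],c["fy"],c["cx"],c["cy"],c["T_tool_cam"],s["eef_pos"],s["eef_rot"])
print([ (d["at"],d["conf"]) for d in robot.boxes_of("tray_in","wrist")])
rel([.5234,.2581,.15],.314)
E
```

```text
309.70691628693146 309.70691628693146 318.3224863712523 202.36899442634586 [[-6.99750056e-04 -9.55474176e-01 -2.95073905e-01  7.57541614e-02]
 [ 9.99998005e-01 -1.22058075e-03  1.58090811e-03 -2.96127489e-04]
 [-1.87067841e-03 -2.95072210e-01  9.55473124e-01 -1.42692405e-01]
 [ 0.00000000e+00  0.00000000e+00  0.00000000e+00  1.00000000e+00]] [ 0.29415893 -0.2966657   0.23167981] [ 7.15008759e-04 -1.55101527e-01  9.87898228e-01 -3.10378107e-04]
[([308.0, 284.1], 0.95)]
t 1.12 p [ 0.2962 -0.2947  0.2318] F [-1.   0.6 -0.1] w 1.0 rel [-0.9718  1.1347  0.2065] [-0.0004  0.0018  0.003 ]
```

View pics/w1.png

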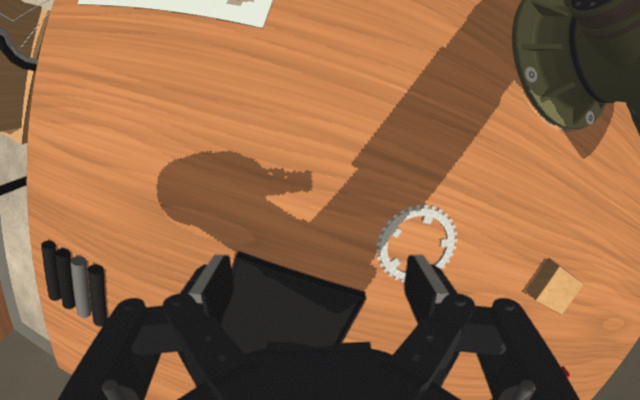

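The wrist view shows the tray's near edge, from (237,253) to (365,292). I'll move on to the left case now.

Request:
arm_command(
  steps="-0.09 0.11 0 0 0 0; -0.18 0.22 0 0 0 0; -0.28 0.33 0 0 0 0; -0.37 0.44 0 0 0 0; -0.46 0.54 0 0 0 0",
)

```text
t: 1.75
eef_pos: [0.4033, -0.0347, 0.2318]
eef_rot: [0.001, -0.155, 0.988, 0.0]
ft_force: [0.9, 0.2, -1.1]
grip_width: 1.0
```

Request:
arm_command(
  steps="-0.09 0.11 0 0 0 0; -0.18 0.22 0 0 0 0; -0.28 0.33 0 0 0 0; -0.37 0.44 0 0 0 0; -0.46 0.54 0 0 0 0",
  hand=100,
)

```text
t: 2.38
eef_pos: [0.5127, 0.2271, 0.2313]
eef_rot: [0.0, -0.155, 0.988, 0.0]
ft_force: [-0.3, -0.7, 0.6]
grip_width: 0.611
```

```bash
python3 - <<'E'
from h import *
rel([.5234,.2581,.11],.314)
E
```

```text
t 2.38 p [0.5127 0.2271 0.2313] F [-0.3 -0.7  0.6] w 0.611 rel [-0.0492  0.0655  0.3033] [ 0.      0.0002 -0.0016]
```

Request:
arm_command(
  steps="-0.045 0.06 0.1 0 0 0; -0.045 0.06 0.2 0 0 0; -0.045 0.06 0.28 0 0 0; -0.045 0.06 0.28 0 0 0",
)

```text
t: 2.88
eef_pos: [0.5206, 0.2526, 0.1163]
eef_rot: [-0.003, -0.155, 0.988, -0.001]
ft_force: [-0.1, 0.7, 0.2]
grip_width: 0.606
```

```bash
cat > wl.py <<'E'
from h import *
from plant import robot
import cv2,sys
def wrist(name):
    s=robot.get_state();c=robot.camera("wrist");cv2.imwrite(f"pics/{name}.png",c["color"])
    q=s["eef_rot"];R=Rn.from_quat([q[1],q[2],q[3],q[0]]).as_matrix()
    T=np.eye(4);T[:3,:3]=R;T[:3,3]=s["eef_pos"]
    return T@np.array(c["T_tool_cam"]),c
def wproj(M,c,X):
    p=np.linalg.inv(M)@np.append(X,1);p=p[:3];th=np.arctan2(np.hypot(p[0],p[1]),p[2]);u=p[:2]/np.hypot(p[0],p[1])
    return (np.array([c["cx"],c["cy"]])+c["fx"]*th*u).round(1)
def wray(M,c,px,z):
    d=np.array(px)-[c["cx"],c["cy"]];r=np.hypot(*d);th=r/c["fx"]
    v=np.r_[np.sin(th)*d/r,np.cos(th)];w=M[:3,:3]@v;return M[:3,3]+w*(z-M[2,3])/w[2]
E
python3 - <<'E'
from wl import *
M,c=wrist("w2")
print("expect knob px",wproj(M,c,[.5234,.2581,.0525]))
print([(d["at"],d["conf"],wray(M,c,d["at"][::-1],.0525).round(4)) for d in robot.boxes_of("case_a_knob","wrist")])
rel([.5234,.2581,.0435],.314)
E
```

```text
expect knob px [324.6 224.6]
[([139.5, 55.6], 0.98, array([0.5244, 0.0112, 0.0525]))]
t 2.98 p [0.5224 0.2537 0.1207] F [-0.5 -0.1  0.5] w 0.604 rel [-0.0054  0.0098  0.1931] [-0.0001  0.0009 -0.0019]
```

View pics/w2.png

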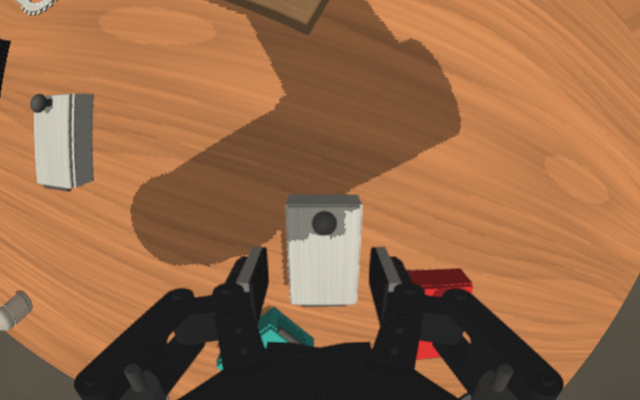

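Request:
arm_command(
  steps="-0.002 0.01 0.08 0 0 0; -0.002 0.01 0.15 0 0 0; -0.002 0.01 0.193 0 0 0; -0.002 0.01 0.193 0 0 0",
  hand=150,
)

```text
t: 3.48
eef_pos: [0.5213, 0.2578, 0.0423]
eef_rot: [-0.0, -0.155, 0.988, -0.0]
ft_force: [0.3, 0.5, 0.4]
grip_width: 0.413
```

Request:
arm_command(
  steps="0 0 0 0 0 0; 0 0 0 0 0 0; 0 0 0 0 0 0; 0 0 0 0 0 0",
  hand=255,
  newtons=20,
)

```text
t: 3.98
eef_pos: [0.5221, 0.2582, 0.0439]
eef_rot: [0.001, -0.155, 0.988, 0.0]
ft_force: [-0.2, -2.2, 5.8]
grip_width: 0.187
```

```bash
cat > arc.py <<'E'
from h import *
import sys
# print relative arc steps: from current TCP, lid angles, given hinge geometry (tool aligned with case): radius vec knob->hinge
def arc(th):
    # knob rel hinge at shut: (-.083, h) ; radius 86 -> h=.0225
    r=np.array([-.083,.0225]); c,s=np.cos(th),np.sin(th)
    # lid opening: rotate so -x goes up
    n=np.array([c*r[0]+s*r[1], -s*r[0]+c*r[1]])-r
    return n  # dx along case x, dz up ; tool x = -dx, tool z=-dz
for t in (.1,.2,.3,.4,.5,.6,.65,.7): d=arc(t); print(t,(-d[0]/.4).round(4),(-d[1]/.4).round(4))
E
python3 arc.py; python3 - <<'E'
from wl import *
M,c=wrist("w3"); rel([.5234,.2581,.0435],.314)
E
```

```text
0.1 -0.0067 -0.0204
0.2 -0.0153 -0.0401
0.3 -0.0259 -0.0588
0.4 -0.0383 -0.0764
0.5 -0.0524 -0.0926
0.6 -0.068 -0.1073
0.65 -0.0764 -0.1141
0.7 -0.085 -0.1204
t 4.03 p [0.5221 0.2582 0.0439] F [-1.2 -2.2  6.1] w 0.191 rel [-0.003  -0.0012  0.0009] [ 0.0001  0.0016 -0.0017]
```

View pics/w3.png

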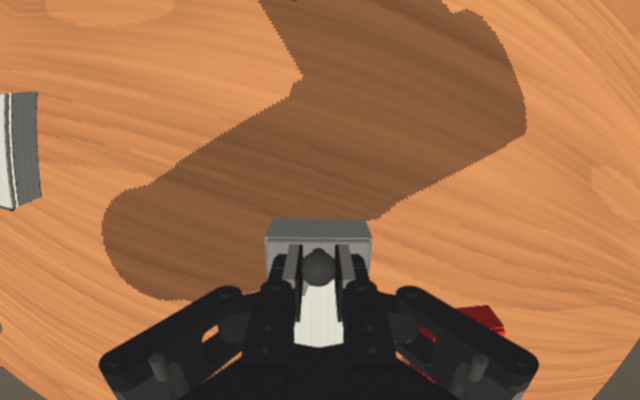

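The ball is between the pads. Now I'll lift along the arc.

Request:
arm_command(
  steps="-0.007 0 -0.02 0 0 0; -0.015 0 -0.04 0 0 0; -0.026 0 -0.059 0 0 0; -0.038 0 -0.076 0 0 0; -0.052 0 -0.093 0 0 0",
)

```text
t: 4.65
eef_pos: [0.5413, 0.2644, 0.0795]
eef_rot: [-0.0, -0.155, 0.988, 0.0]
ft_force: [0.2, -0.8, -3.3]
grip_width: 0.188
```

Request:
arm_command(
  steps="-0.012 0 -0.012 0 0 0; -0.024 0 -0.022 0 0 0; -0.024 0 -0.022 0 0 0",
)

```text
t: 5.03
eef_pos: [0.5509, 0.2674, 0.0886]
eef_rot: [0.001, -0.155, 0.988, 0.0]
ft_force: [0.6, -1.4, -0.7]
grip_width: 0.181
```

```bash
python3 - <<'E'
from wl import *
c=robot.camera("side"); cv2.imwrite("pics/s4.png",cv2.resize(c["color"][230:370,230:430],None,fx=4,fy=4)); rel([.5234,.2581,.0435],.314)
E
```

```text
t 5.08 p [0.5507 0.2673 0.0885] F [ 1.1 -0.7 -1.8] w 0.189 rel [ 0.0721 -0.0011  0.1124] [ 0.      0.0007 -0.0018]
```

View pics/s4.png

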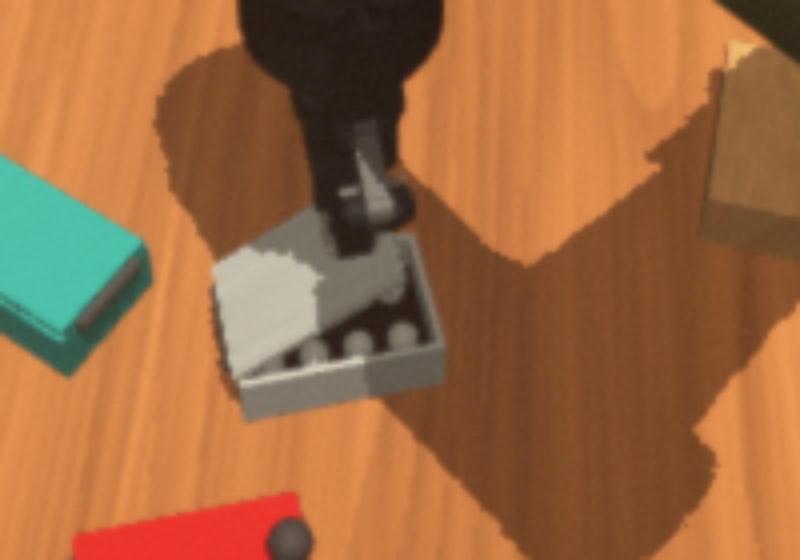

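The lid is open about 0.6 rad. Now I'll release it and lift away.

Request:
arm_command(
  steps="0 0 0 0 0 0; 0 0 0 0 0 0; 0 0 0 0 0 0; 0 0 -0.1 0 0 0; 0 0 -0.2 0 0 0",
  hand=130,
)

```text
t: 5.7
eef_pos: [0.5499, 0.2671, 0.1688]
eef_rot: [-0.0, -0.155, 0.988, -0.0]
ft_force: [-0.2, 0.3, 0.8]
grip_width: 0.491
```

```bash
python3 - <<'E'
from wl import *
c=robot.camera("side"); cv2.imwrite("pics/s5.png",cv2.resize(c["color"][230:370,230:430],None,fx=4,fy=4)); rel([.5234,.2581,.0435],.314)
E
```

```text
t 5.75 p [0.5522 0.2678 0.1763] F [1.3 0.1 6.2] w 0.493 rel [ 0.0787 -0.0013  0.3313] [ 0.0006  0.0056 -0.0015]
```

View pics/s5.png

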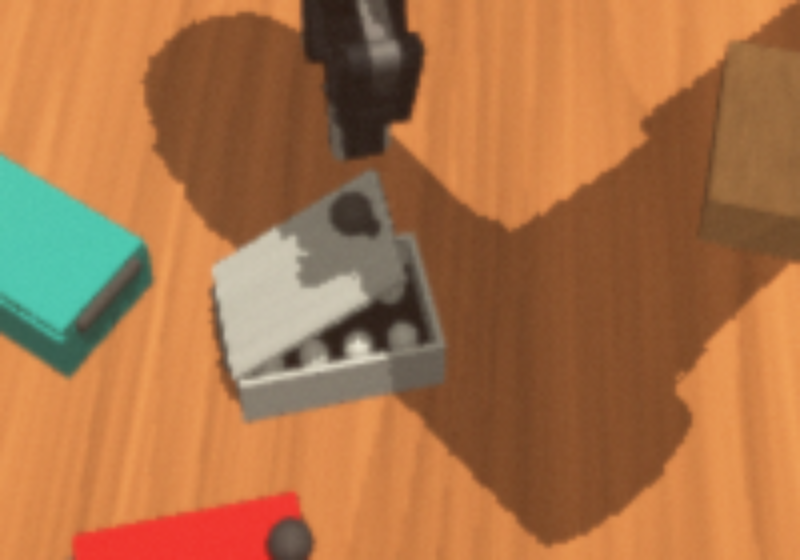

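The left lid stays up, so the left case is the stiff one. The task still calls for the right lid test, so I'll do that next.

```bash
python3 - <<'E'
from wl import *
rel([.4985,-.0223,.12],.188)
E
```

```text
t 5.75 p [0.5522 0.2678 0.1763] F [1.3 0.1 6.2] w 0.493 rel [ 0.3512 -0.6493  0.137 ] [0.001  0.0055 0.0787]
```

Request:
arm_command(
  steps="0.07 -0.13 0 0 0 0.02; 0.14 -0.26 0 0 0 0.04; 0.21 -0.39 0 0 0 0.06; 0.28 -0.52 0.05 0 0 0.08; 0.35 -0.65 0.13 0 0 0.08",
  hand=150,
)

```text
t: 6.38
eef_pos: [0.4973, -0.0206, 0.119]
eef_rot: [0.002, -0.093, 0.996, 0.0]
ft_force: [-0.0, -0.3, 0.4]
grip_width: 0.409
```

```bash
python3 - <<'E'
from wl import *
M,c=wrist("w6"); print("expect",wproj(M,c,[.4985,-.0223,.0525]));rel([.4985,-.0223,.0435],.188)
print([(d["at"],d["conf"],wray(M,c,d["at"][::-1],.0525).round(4)) for d in robot.boxes_of("case_a_knob","wrist")])
E
```

```text
expect [315.7 218.1]
t 6.42 p [ 0.4937 -0.0249  0.1137] F [-1.4 -4.5 -4.5] w 0.412 rel [-0.0139  0.0042  0.1754] [ 0.0003 -0.0033 -0.0035]
[([246.4, 317.6], 0.93, array([ 0.5204, -0.0169,  0.0525])), ([298.5, 550.6], 0.39, array([0.546 , 0.2372, 0.0525]))]
```

View pics/w6.png

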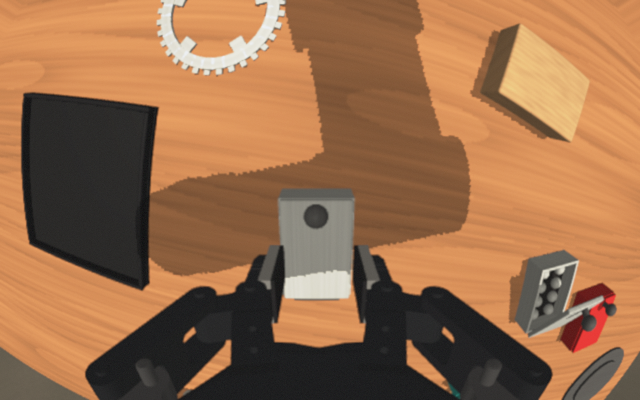

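Request:
arm_command(
  steps="-0.006 0.002 0.06 0 0 0; -0.006 0.002 0.12 0 0 0; -0.006 0.002 0.12 0 0 0",
)

```text
t: 6.85
eef_pos: [0.4985, -0.0177, 0.0688]
eef_rot: [-0.002, -0.093, 0.996, -0.0]
ft_force: [0.1, 0.1, -0.8]
grip_width: 0.411
```

```bash
python3 - <<'E'
from wl import *
rel([.4985,-.0223,.0435],.188)
E
```

```text
t 6.85 p [ 0.4985 -0.0177  0.0688] F [ 0.1  0.1 -0.8] w 0.411 rel [ 0.0018 -0.0112  0.0633] [ 0.0001 -0.002  -0.0014]
```

Request:
arm_command(
  steps="0 -0.008 0.04 0 0 0; 0 -0.008 0.062 0 0 0; 0 -0.008 0.062 0 0 0; 0 -0.008 0.062 0 0 0",
)

```text
t: 7.35
eef_pos: [0.5003, -0.021, 0.046]
eef_rot: [0.0, -0.093, 0.996, -0.0]
ft_force: [-0.6, -1.3, -0.8]
grip_width: 0.412
```

```bash
python3 - <<'E'
from wl import *
M,c=wrist("w7");rel([.4985,-.0223,.0435],.188);print(wproj(M,c,[.4985,-.0223,.0525]))
E
```

```text
t 7.4 p [ 0.5004 -0.021   0.0461] F [-0.5  0.5 -0.9] w 0.41 rel [ 0.0053 -0.0024  0.0066] [ 0.      0.0006 -0.0015]
[316.7 263.2]
```

View pics/w7.png

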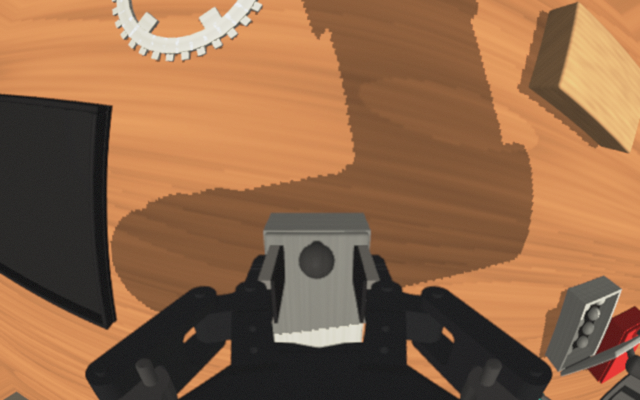

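Knob at (317,261) against a predicted (317,263). It's centred between the fingers, so I'll close.

Request:
arm_command(
  steps="0.004 -0.002 0.005 0 0 0; 0.004 -0.002 0.005 0 0 0; 0.004 -0.002 0.005 0 0 0; 0.004 -0.002 0.005 0 0 0",
  hand=255,
  newtons=20,
)

```text
t: 7.9
eef_pos: [0.499, -0.0222, 0.0441]
eef_rot: [0.0, -0.093, 0.996, -0.0]
ft_force: [0.5, -1.3, 2.6]
grip_width: 0.186
```

Request:
arm_command(
  steps="-0.007 0 -0.02 0 0 0; -0.015 0 -0.04 0 0 0; -0.026 0 -0.059 0 0 0; -0.038 0 -0.076 0 0 0; -0.052 0 -0.093 0 0 0",
)

```text
t: 8.52
eef_pos: [0.5194, -0.0181, 0.081]
eef_rot: [-0.0, -0.093, 0.996, 0.0]
ft_force: [0.9, -0.7, -2.8]
grip_width: 0.188
```

Request:
arm_command(
  steps="-0.012 0 -0.012 0 0 0; -0.024 0 -0.022 0 0 0; -0.024 0 -0.022 0 0 0",
)

```text
t: 8.9
eef_pos: [0.5288, -0.0164, 0.0896]
eef_rot: [-0.0, -0.093, 0.996, 0.0]
ft_force: [-0.6, -0.7, -2.4]
grip_width: 0.187
```

```bash
python3 - <<'E'
from wl import *
c=robot.camera("side"); cv2.imwrite("pics/s8.png",cv2.resize(c["color"][100:370,220:430],None,fx=2,fy=2)); rel([.5234,.2581,.0435],.314)
E
```

```text
t 8.95 p [ 0.5285 -0.0165  0.0894] F [-0.3 -0.7 -1. ] w 0.184 rel [-0.1141  0.677   0.1147] [ 0.0001 -0.0002 -0.0818]
```

View pics/s8.png

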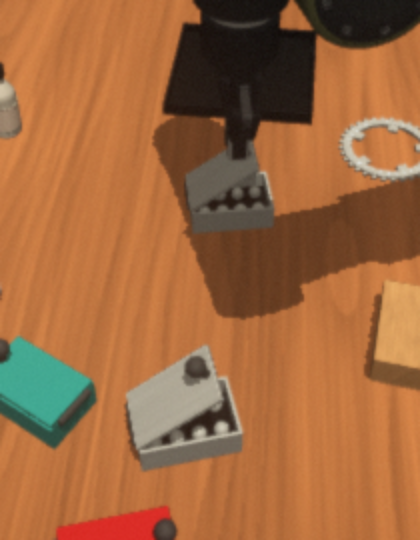

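Request:
arm_command(
  steps="0 0 0 0 0 0; 0 0 0 0 0 0; 0 0 0 0 0 0; 0 0 -0.1 0 0 0; 0 0 -0.2 0 0 0",
  hand=130,
)

```text
t: 9.57
eef_pos: [0.5282, -0.0166, 0.1704]
eef_rot: [-0.0, -0.093, 0.996, -0.0]
ft_force: [0.3, -0.4, 1.1]
grip_width: 0.491
```

```bash
python3 - <<'E'
from wl import *
c=robot.camera("side"); cv2.imwrite("pics/s9.png",cv2.resize(c["color"][100:370,220:430],None,fx=2,fy=2)); rel([.5234,.2581,.15],.314)
E
```

```text
t 9.62 p [ 0.5305 -0.0169  0.1773] F [ 0.3 -0.1  5.9] w 0.491 rel [-0.1089  0.6792  0.0679] [-0.0015  0.0052 -0.0816]
```

View pics/s9.png

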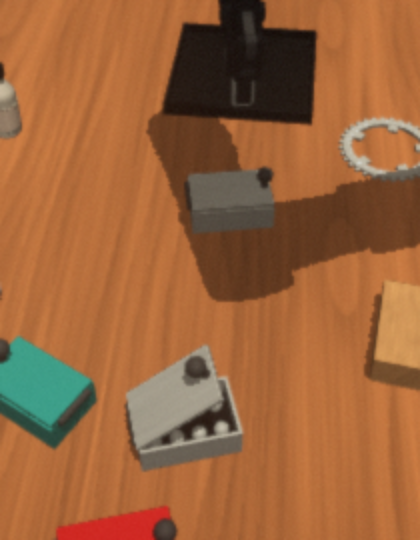

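The right lid dropped shut, so that case is good and hasn't moved. I'll go back and shut the stiff left lid by pressing its ball down along the arc with closed fingers.

```bash
python3 - <<'E'
from wl import *
rel([.5491,.2664,.13],.314)
E
```

```text
t 9.62 p [ 0.5305 -0.0169  0.1773] F [ 0.3 -0.1  5.9] w 0.491 rel [-0.1755  0.6878  0.1185] [-0.0015  0.0052 -0.0816]
```

Request:
arm_command(
  steps="-0.03 0.13 0 0 0 -0.02; -0.07 0.27 0 0 0 -0.04; -0.1 0.41 0 0 0 -0.06; -0.14 0.55 0.04 0 0 -0.08; -0.175 0.69 0.08 0 0 -0.082",
  hand=255,
)

```text
t: 10.25
eef_pos: [0.5464, 0.2698, 0.1374]
eef_rot: [0.0, -0.157, 0.988, 0.0]
ft_force: [0.5, 0.1, -0.9]
grip_width: -0.001
```

Request:
arm_command(
  steps="0 0 0 0 0 0; 0 0 0 0 0 0",
)

```text
t: 10.5
eef_pos: [0.5464, 0.2676, 0.1375]
eef_rot: [-0.0, -0.157, 0.988, -0.0]
ft_force: [-0.7, 0.1, 0.0]
grip_width: 0.002
```

```bash
python3 - <<'E'
from wl import *
M,c=wrist("w10");rel([.5491,.2664,.108],.314);rel([.5234,.2581,.0605],.314)
E
```

```text
t 10.55 p [0.5466 0.2671 0.138 ] F [-0.1  0.1 -0.4] w 0.001 rel [-0.0053 -0.0037  0.0751] [0.     0.0004 0.    ]
t 10.55 p [0.5466 0.2671 0.138 ] F [-0.1  0.1 -0.4] w 0.001 rel [ 0.0623 -0.0036  0.1938] [0.     0.0004 0.    ]
```

View pics/w10.png

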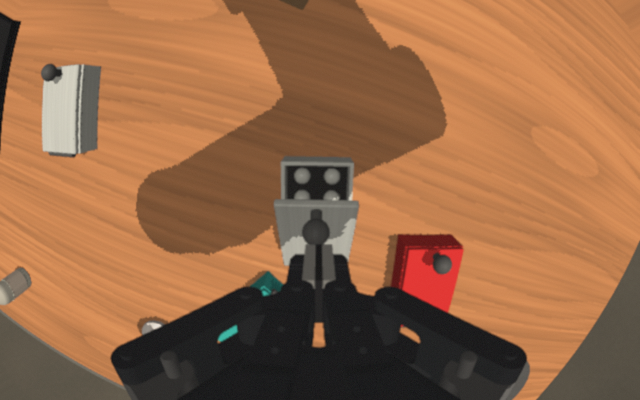

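```bash
python3 - <<'E'
from wl import *
M,c=wrist("w11")
print(wproj(M,c,[.5491,.2664,.0955]),wproj(M,c,[.5466,.2671,.138]), wray(M,c,[316,232],.0955))
E
```

```text
[316.  232.8] [318.4 260.7] [0.54855133 0.2661902  0.0955    ]
```

Request:
arm_command(
  steps="-0.005 -0.003 0.05 0 0 0; -0.005 -0.003 0.084 0 0 0; 0.003 -0.003 0.092 0 0 0; 0.011 -0.003 0.099 0 0 0; 0.025 -0.003 0.115 0 0 0",
)

```text
t: 11.22
eef_pos: [0.5373, 0.2635, 0.0916]
eef_rot: [0.0, -0.156, 0.988, 0.0]
ft_force: [0.2, 0.5, -0.5]
grip_width: 0.0
```

Request:
arm_command(
  steps="0.012 0 0.018 0 0 0; 0.023 0 0.036 0 0 0; 0.031 0 0.056 0 0 0; 0.038 0 0.078 0 0 0; 0.038 0 0.08 0 0 0",
)

```text
t: 11.85
eef_pos: [0.5232, 0.2589, 0.0609]
eef_rot: [0.001, -0.157, 0.988, 0.0]
ft_force: [-4.2, -1.0, 10.0]
grip_width: -0.001
```

```bash
python3 - <<'E'
from wl import *
M,c=wrist("w12")
rel([.5234,.2581,.0605],.314)
E
```

```text
t 11.9 p [0.5232 0.2589 0.0609] F [-4.2 -0.8  9.5] w -0.0 rel [ 0.0001 -0.0021  0.0011] [-0.0001  0.0011  0.0006]
```

View pics/w12.png

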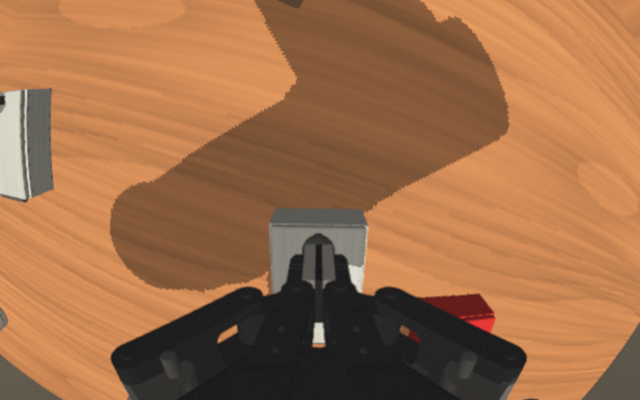

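```bash
python3 - <<'E'
from wl import *
c=robot.camera("scene");im=c["color"]
cv2.imwrite("pics/c13.png",cv2.resize(im[220:330,340:500],None,fx=5,fy=5,interpolation=cv2.INTER_CUBIC))
E
```

```text
(no output)
```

View pics/c13.png

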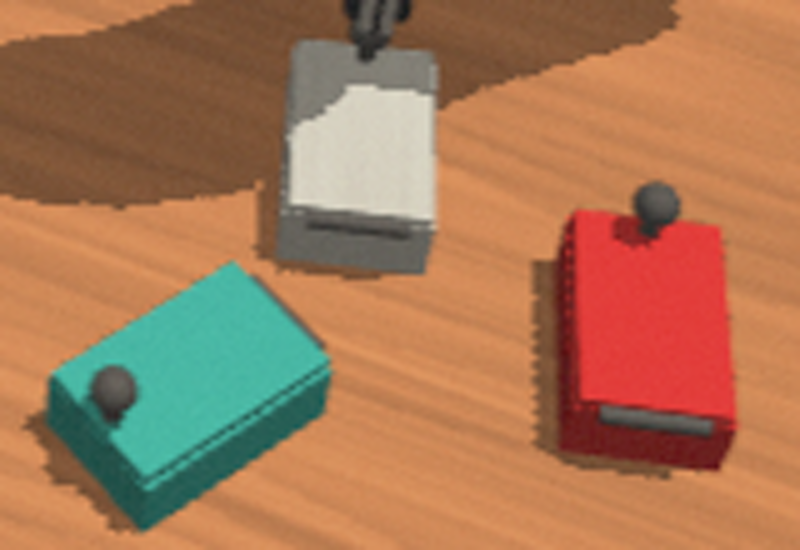

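```bash
python3 - <<'E'
from wl import *
o=lambda P,r=220,c=340:[(c-.4+x/5,r-.4+y/5) for x,y in P]
A=[-.045,-.0285,.0365];B=[-.045,.0285,.0365];D=[.045,-.0285,.0365];E=[.045,.0285,.0365]
v,m,f=fit({"scene":([A,B,D,E],o([(296,40),(437,48),(287,205),(433,222)]))},[.56,.27,.31]);print(v,f)
f_,cx,cy,R,t=C["scene"]
for px in o([(575,210),(580,403),(560,445),(233,262),(328,352)]):
    z=.0365
    d=R.T@np.array([(px[0]-cx)/f_,(px[1]-cy)/f_,1]);o0=-R.T@t;X=o0+d*(z-o0[2])/d[2]
    dx=X[:2]-[.5595,.2698];a=.314;print(X.round(3),"local",(np.array([[np.cos(a),np.sin(a)],[-np.sin(a),np.cos(a)]])@dx).round(3))
rel([.5595-.008*np.cos(.314),.2698-.008*np.sin(.314),.13],.314)
E
```

```text
[0.56040387 0.26776278 0.29896903] [ 0.3 -0.5 -0.5  0.7  0.1  0.   0.1 -0.1]
[0.566 0.357 0.036] local [0.033 0.081]
[0.653 0.382 0.036] local [0.124 0.078]
[0.674 0.381 0.036] local [0.143 0.07 ]
[0.647 0.244 0.036] local [ 0.075 -0.052]
[0.671 0.291 0.036] local [ 0.113 -0.014]
t 11.95 p [0.5231 0.2589 0.061 ] F [-4.3 -0.9  8.6] w 0.001 rel [-0.0751 -0.0023 -0.1725] [-0.      0.001   0.0005]
```

Request:
arm_command(
  steps="0 0 -0.06 0 0 0; -0.04 0 -0.12 0 0 0; -0.086 -0.003 -0.12 0 0 0.002; -0.086 -0.003 -0.12 0 0 0.002",
  hand=0,
)

```text
t: 12.45
eef_pos: [0.5563, 0.2682, 0.1065]
eef_rot: [-0.0, -0.155, 0.988, -0.0]
ft_force: [-0.1, 0.5, -0.3]
grip_width: 0.843
```

```bash
python3 - <<'E'
from wl import *
M,c=wrist("w14")
rel([.557,.268,.006],.308)
for L in ([-.045,-.0285,.0365],[-.045,.0285,.0365],[-.038,0,.0525]):
    a=.308; print(wproj(M,c,[.5598+np.cos(a)*L[0]-np.sin(a)*L[1],.269+np.sin(a)*L[0]+np.cos(a)*L[1],L[2]]))
E
```

```text
t 12.5 p [0.5557 0.268  0.1063] F [-0.4 -0.   0.1] w 0.925 rel [-0.0035 -0.001   0.2507] [-0.0002 -0.001   0.0017]
[277.  159.5]
[358.7 159.6]
[317.9 173.9]
```

View pics/w14.png

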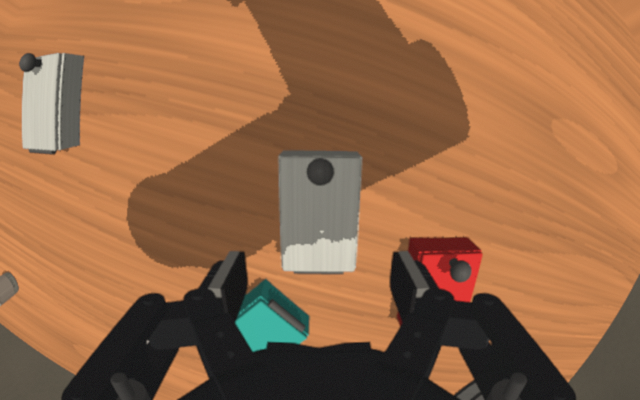

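Request:
arm_command(
  steps="-0.003 0.001 0.07 0 0 0; -0.003 0.001 0.14 0 0 0; -0.003 0.001 0.19 0 0 0; -0.003 0.001 0.22 0 0 0; -0.003 0.001 0.248 0 0 0",
)

```text
t: 13.12
eef_pos: [0.5571, 0.2692, 0.0083]
eef_rot: [0.0, -0.155, 0.988, 0.0]
ft_force: [0.6, 0.7, 0.7]
grip_width: 1.001
```

Request:
arm_command(
  steps="0 0 0 0 0 0; 0 0 0 0 0 0",
)

```text
t: 13.38
eef_pos: [0.5574, 0.2693, 0.0092]
eef_rot: [0.001, -0.155, 0.988, 0.0]
ft_force: [-0.3, 0.3, 0.6]
grip_width: 1.0
```

Request:
arm_command(
  steps="0 0 0.01 0 0 0; 0 0 0.01 0 0 0; 0 0 0.01 0 0 0; 0 0 0.01 0 0 0; 0 0 0.01 0 0 0",
  hand=255,
  newtons=45,
)

```text
t: 14.0
eef_pos: [0.5569, 0.2691, 0.0045]
eef_rot: [0.0, -0.155, 0.988, 0.0]
ft_force: [-0.4, -0.3, 1.3]
grip_width: 0.692
```

Request:
arm_command(
  steps="0 0 -0.02 0 0 0; 0 0 -0.05 0 0 0; 0 0 -0.1 0 0 0; 0 0 -0.16 0 0 0; 0 0 -0.22 0 0 0",
)

```text
t: 14.62
eef_pos: [0.557, 0.2691, 0.0945]
eef_rot: [0.0, -0.155, 0.988, 0.0]
ft_force: [0.3, 0.4, -5.1]
grip_width: 0.69
```

```bash
python3 - <<'E'
from wl import *
M,c=wrist("w15"); s=robot.camera("side");cv2.imwrite("pics/s15.png",s["color"])
rel([.53,-.273,.1],.0)
E
```

```text
t 14.72 p [0.5588 0.27   0.0974] F [ 0.4 -0.  -4. ] w 0.693 rel [ 0.4846 -1.2702 -0.0123] [0.0019 0.0043 0.1983]
```

View pics/w15.png

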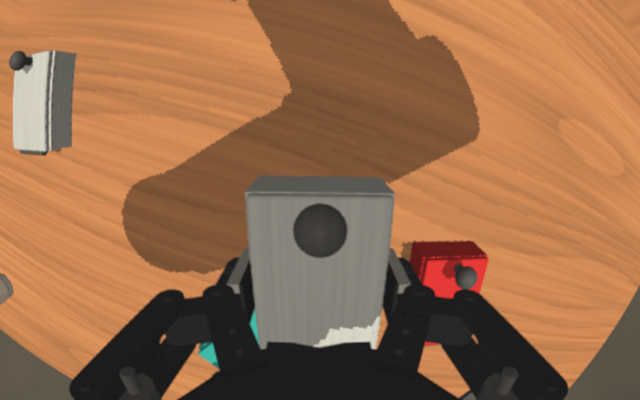

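View pics/s15.png

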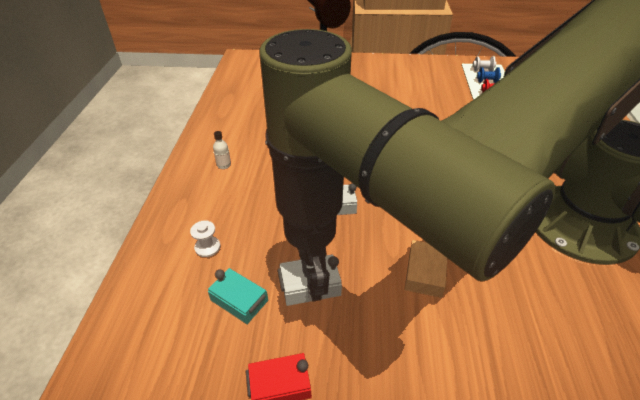

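```bash
python3 - <<'E'
from wl import *
# w6 pose
s=robot.get_state();c=robot.camera("wrist")
p=[.4937,-.0249,.1137]; Rt=Rn.from_euler("z",.188).as_matrix()@np.diag([-1,1,-1.])
T=np.eye(4);T[:3,:3]=Rt;T[:3,3]=p;M=T@np.array(c["T_tool_cam"])
P=np.array([wray(M,c,q,.018) for q in [(23,93),(158,107),(145,290),(30,245)]]);print(P.round(3),P.mean(0),np.linalg.norm(P-np.roll(P,1,0),axis=1))
rel([.53,-.273,.16],0.)
E
```

```text
[[ 0.429 -0.364  0.018]
 [ 0.435 -0.171  0.018]
 [ 0.618 -0.184  0.018]
 [ 0.613 -0.369  0.018]] [ 0.52375812 -0.27196237  0.018     ] [0.18440514 0.19331996 0.18348665 0.18506054]
t 14.78 p [0.5578 0.2697 0.0949] F [-0.3 -0.8 -5.2] w 0.692 rel [ 0.481  -1.27   -0.1669] [0.0015 0.0023 0.1981]
```

Request:
arm_command(
  steps="0 0 -0.1 0 0 0; 0.03 -0.08 -0.16 0 0 0.02; 0.07 -0.18 -0.16 0 0 0.04; 0.11 -0.29 -0.16 0 0 0.06; 0.15 -0.4 -0.16 0 0 0.08",
)

```text
t: 15.4
eef_pos: [0.5479, 0.0969, 0.155]
eef_rot: [-0.001, -0.092, 0.996, 0.0]
ft_force: [1.0, 0.6, -5.3]
grip_width: 0.694
```

```bash
python3 - <<'E'
from wl import *
rel([.525,-.273,.16],-.03)
E
```

```text
t 15.4 p [0.5479 0.0969 0.155 ] F [ 1.   0.6 -5.3] w 0.694 rel [ 0.2264 -0.8986 -0.0122] [ 0.     -0.0012  0.1368]
```

Request:
arm_command(
  steps="0.03 -0.12 -0.01 0 0 0.02; 0.06 -0.24 -0.01 0 0 0.04; 0.09 -0.36 -0.01 0 0 0.06; 0.12 -0.48 -0.01 0 0 0.08; 0.15 -0.6 -0.01 0 0 0.1",
)

```text
t: 16.02
eef_pos: [0.5333, -0.15, 0.1591]
eef_rot: [-0.001, -0.014, 1.0, 0.0]
ft_force: [1.1, 0.2, -4.9]
grip_width: 0.689
```

```bash
python3 - <<'E'
from wl import *
rel([.525,-.273,.12],-.03)
E
```

```text
t 16.02 p [ 0.5333 -0.15    0.1591] F [ 1.1  0.2 -4.9] w 0.689 rel [ 0.029  -0.3069  0.0976] [ 0.0004 -0.0009  0.0366]
```

Request:
arm_command(
  steps="0.01 -0.1 0 0 0 0.02; 0.02 -0.2 0 0 0 0.036; 0.028 -0.3 0.03 0 0 0.036; 0.028 -0.3 0.06 0 0 0.036; 0.028 -0.3 0.06 0 0 0.036",
)

```text
t: 16.65
eef_pos: [0.5251, -0.2684, 0.1337]
eef_rot: [-0.002, 0.014, 1.0, 0.001]
ft_force: [-0.4, 0.3, -4.8]
grip_width: 0.687
```

```bash
python3 - <<'E'
from wl import *
M,c=wrist("w16");s=robot.camera("scene");cv2.imwrite("pics/c16.png",s["color"])
rel([.525,-.273,.0105],-.03)
E
```

```text
t 16.75 p [ 0.5263 -0.2683  0.1362] F [ 0.2  0.5 -5.2] w 0.693 rel [ 0.0028 -0.0118  0.3142] [ 0.0001 -0.0003  0.0018]
```

View pics/w16.png

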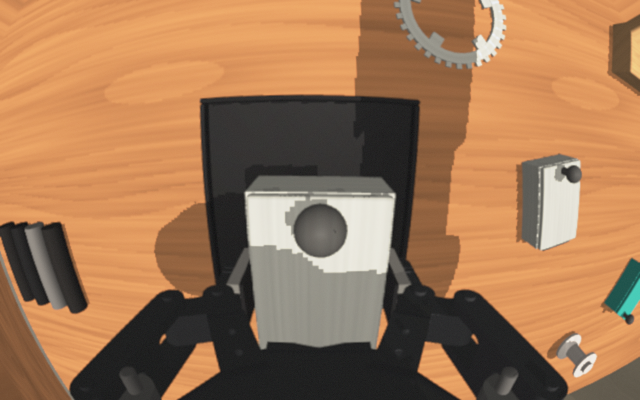

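View pics/c16.png

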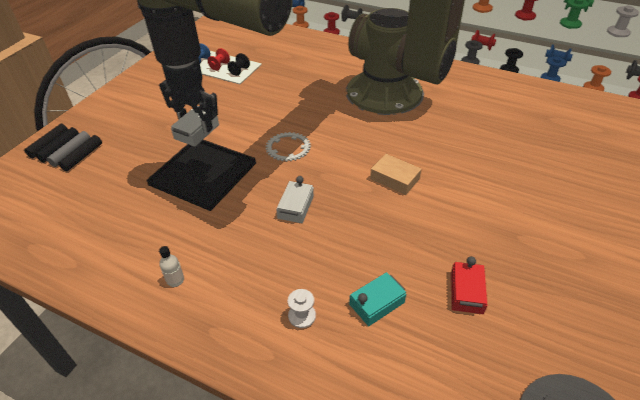

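```bash
python3 - <<'E'
from wl import *
c=robot.camera("wrist")
p=[.5263,-.2683,.1362]; Rt=Rn.from_euler("z",-.03).as_matrix()@np.diag([-1,1,-1.])
T=np.eye(4);T[:3,:3]=Rt;T[:3,3]=p;M=T@np.array(c["T_tool_cam"])
P=np.array([wray(M,c,q,.018) for q in [(202,99),(418,100)]]);print(P.round(3),P.mean(0),np.diff(P,axis=0))
rel([.525,-.273,.0105],-.03)
E
```

```text
[[ 0.434 -0.366  0.018]
 [ 0.442 -0.18   0.018]] [ 0.43816189 -0.27329346  0.018     ] [[0.00774031 0.1859413  0.        ]]
t 16.8 p [ 0.5266 -0.2683  0.1367] F [ 0.5  0.2 -4.2] w 0.69 rel [ 0.0039 -0.0119  0.3156] [-0.0001  0.0003  0.002 ]
```

Request:
arm_command(
  steps="0 -0.006 0.08 0 0 0; 0 -0.006 0.16 0 0 0; 0 -0.006 0.23 0 0 0; 0 -0.006 0.27 0 0 0; 0 -0.006 0.295 0 0 0",
)

```text
t: 17.42
eef_pos: [0.5267, -0.271, 0.0184]
eef_rot: [0.0, 0.014, 1.0, -0.0]
ft_force: [-0.0, 0.3, -4.0]
grip_width: 0.694
```

Request:
arm_command(
  steps="0 0 0.01 0 0 0; 0 0 0.019 0 0 0; 0 0 0.019 0 0 0",
)

```text
t: 17.8
eef_pos: [0.5264, -0.2714, 0.0111]
eef_rot: [0.0, 0.014, 1.0, -0.0]
ft_force: [-0.2, -0.3, -5.0]
grip_width: 0.692
```

Request:
arm_command(
  steps="0 0 0.003 0 0 0; 0 0 0.004 0 0 0; 0 0 0.004 0 0 0",
)

```text
t: 18.18
eef_pos: [0.5264, -0.2714, 0.0096]
eef_rot: [0.0, 0.014, 1.0, -0.0]
ft_force: [-0.5, 1.0, -2.8]
grip_width: 0.689
```

Contact is starting: the weight reading fell from 5 N to 2.8 N. I'll go down about 0.5 mm more, then release.

Request:
arm_command(
  steps="0 0 0.0015 0 0 0; 0 0 0.0015 0 0 0",
)

```text
t: 18.42
eef_pos: [0.5265, -0.2714, 0.0095]
eef_rot: [0.0, 0.014, 1.0, -0.0]
ft_force: [-3.3, 2.7, 3.6]
grip_width: 0.693
```

Request:
arm_command(
  steps="0 0 0 0 0 0; 0 0 0 0 0 0; 0 0 0 0 0 0; 0 0 0 0 0 0; 0 0 0 0 0 0",
  hand=0,
)

```text
t: 19.05
eef_pos: [0.5262, -0.2713, 0.0085]
eef_rot: [-0.0, 0.014, 1.0, 0.0]
ft_force: [0.0, 0.6, -0.0]
grip_width: 0.999
```

Request:
arm_command(
  steps="0 0 -0.05 0 0 0; 0 0 -0.12 0 0 0; 0 0 -0.22 0 0 0; 0 0 -0.34 0 0 0; 0 0 -0.46 0 0 0",
)

```text
t: 19.68
eef_pos: [0.5261, -0.2715, 0.1959]
eef_rot: [0.001, 0.014, 1.0, -0.0]
ft_force: [0.6, 0.4, 0.0]
grip_width: 0.996
```

Request:
arm_command(
  steps="0.1 0 0 0 0 0; 0.2 0 0 0 0 0; 0.3 0 0 0 0 0; 0.3 0 0 0 0 0; 0.3 0 0 0 0 0",
)

```text
t: 20.3
eef_pos: [0.4066, -0.2681, 0.1938]
eef_rot: [0.001, 0.014, 1.0, -0.0]
ft_force: [0.0, -0.5, -0.4]
grip_width: 1.0
```

```bash
python3 - <<'E'
from wl import *
s=robot.camera("scene")["color"];d=robot.camera("side")["color"];rel([.5,0,.1])
cr=lambda im,r,c:cv2.resize(im[r-50:r+50,c-66:c+66],(396,300),interpolation=cv2.INTER_CUBIC)
cv2.imwrite("pics/f.png",np.vstack([np.hstack([cr(s,165,210),cr(s,205,296)]),np.hstack([cr(d,140,340),cr(d,205,336)])]))
cv2.imwrite("pics/fs.png",s)
E
```

```text
t 20.4 p [ 0.4068 -0.2679  0.1928] F [ 0.6 -0.2 -0.5] w 1.003 rel [-0.2142  0.676   0.2321] [0. 0. 0.]
```

View pics/f.png

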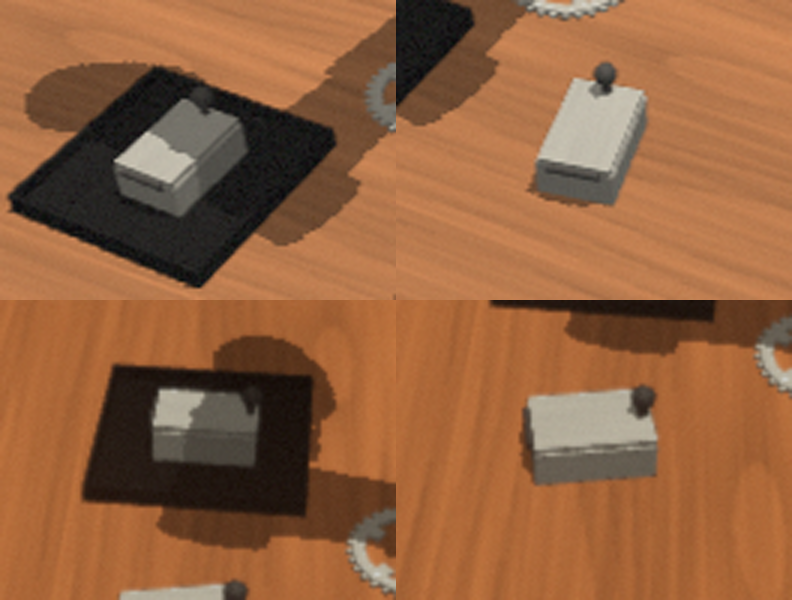

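The case lies flat and central in the tray with its lid shut. The good case is shut in its original place, and the arm is clear, so I'm handing in.

```bash
python3 -c "
from plant import robot
print(robot.hand_in())"
```

```text
the job is handed in; nothing more can be done
None
```

The job is done and was handed in at about 20.4 s, well under the 64 s limit.

- **Left case:** I lifted the lid by its knob to about 0.6 rad and let go. It stayed up, so this is the stiff one.
- **Right case:** I lifted the lid the same way and let go. It dropped shut, so this case is good.
- **Stiff case:** I pressed its lid shut along its arc, gripped the box across its 60 mm width, and set it in the reject tray.

In the last scene and side pictures the stiff case lies flat, near the middle of the tray, with its lid shut. The good case stands shut with no visible shift. The arm is clear with no contact force, and I did not touch the red or turquoise look-alikes.

- **Tray position:** three estimates of the tray's centre disagreed by up to about 9 mm in x. The placing tolerance is 60 mm or more each way.
- **Final checks:** I judged the final positions and lid angles from the pictures and did not measure them again.

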